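# Shift the gearbox lever to the marked slot

### The job

Select the marked feed on the small gearbox: with the fingers shut, push its ball-topped lever through the gate, from the middle column into the cross channel, sideways, and then fully home into the corner slot beside which the broad-headed index pin stands (the other three corners have only small flat plugs). Push gently with the outside of the fingers, never taking the ball between them, leave the lever in that slot, and do not disturb the tools and parts lying around the gearbox.

Things in the scene. Friction and masses are not known exactly. Their poses are not given: they have to be found in the camera images.
- selector: grey gearbox selector fixed to the bench, foot 156 x 152 mm, body 100 mm high; origin at the centre of its underside, on the bench; its x axis points away from the robot ('far') and its y axis to the left when not turned (it is turned up to 0.4 rad), z up. The lever pivots about a point on its z axis 15 mm above the bench.
- gate (a point): centre of the gate plate's top, 100 mm above the bench, axes as the selector. Plate 132 (x) by 128 (y), 6 mm thick. Three columns run along x, at y = 0 and +-26 mm, 15 mm wide, to x = +-44 mm; one cross channel, 15 mm wide, joins them along y at x = 0. Four solid fingers with round ends between the columns stop the lever. The outer columns' halves are the four corner slots.
- knob (a point): centre of the black ball, 30 mm across, on top of the lever (a 10 mm steel rod), 170 mm from the pivot: 185 mm above the bench when upright, about 165 mm in a corner slot. Nothing springs it back: friction (about 1.2 N at the ball) holds it where it is left. At the start it is anywhere along the middle column. The robot's fingers can pass beside it from above.
- gear_select (a joint): sideways lean, rad: 0 = middle column, + to the selector's +y, stops at +-0.325; within 0.02 of 0 in the middle column, 0.29 to 0.325 in size in an outer one, so a push sideways to the stop lines the lever up with it. Ball from the pivot, selector frame: 170 mm x (sin shift, sin select cos shift, cos select cos shift).
- gear_shift (a joint): fore-and-aft lean, rad: 0 = upright, in line with the cross channel; + to the selector's +x (far), - towards the robot; stops at +-0.38 at the slots' ends. It must be within about 0.02 of 0 to pass along the cross channel (a little more at the mouths, where the fingers' ends are round and guide it).
- pin_top (a point): top of the index pin: dark steel, broad round head 20 mm across, 18 mm tall, standing on the gate plate near one of its four corners, at x = +-38, y = +-52 mm of the selector (top 118 mm above the bench); the signs of its x and y give the wanted corner slot. The other three corners have flat plugs 9 mm wide, 2 mm high. Pin and plugs are fixed.
- stubby_driver: yellow stubby screwdriver, 88 mm long, 30 mm thick, lying loose on the bench to the right of the gearbox; origin at the centre of its underside; leave alone
- solenoid_valve: cream-coloured solenoid valve, 55 x 40 x 21 mm, loose on the bench to the left of the gearbox; origin at the centre of its underside; leave alone
- spanner: small open-ended spanner, 126 x 20 x 5 mm, loose on the bench in front of the gearbox (robot's side); origin at the centre of its underside; leave alone
There are look-alikes about, which are no part of the job. There is more than one size of the selector; the one meant has the size given above.

How it is judged:
By the outcome, as a careful person would: the job done as asked, in the order asked, and still so for the second after the job is handed in, with the robot touching nothing.
It also fails if it takes over 48 s, if anything falls off the work surface, if the arm or the gripper's body presses on something with over 40 N, if the wrist force passes 120 N, or if a joint passes its speed limit or range.

### The arm

A 6-joint arm with a two-finger parallel gripper is mounted at the origin on a cart in front of the work surface, level with it; the furniture and walls round the work are solid. World frame = base frame: x ahead of the robot, y to its left, z up, the work surface at z = 0. Lengths are in mm, angles in rad, forces in N, time in s.
With the tool pointing down it reaches from about 350 to 775 mm from the base axis. Payload 7.3 kg.
Tool frame: the origin (TCP) lies at the very end of the fingers, on their centre line; the grasp point (between the pads) lies 19 mm behind it; z points along the fingers, y is the line along which they close (so a half turn about z gives the same grasp; the last joint's range is limited). The gripper opens to 92 mm and grips with 3 to 60 N. Pads are 19 mm wide; open, the fingers measure 130 mm over their backs; the gripper's body (75 mm by 190 mm) begins 47 mm behind the grasp point.
Start: joints at [-1.331, 0.342, 1.524, -0, 1.275, -0.146], TCP at [197.582, -486.424, 206.241] pointing down, gripper open.
Joint ranges: [-2.53, 2.53], [-0.77, 2.02], [0.04, 2.7], [-1, 4.14], [0.28, 2.66], [-3.11, 3.11]. Speed limits (rad/s): [2.57, 2.57, 3.14, 3.14, 3.14, 3.14].

### API

Orientations are given as [roll, pitch, yaw] about the fixed x, y, z axes, in that order (R = Rz(yaw) Ry(pitch) Rx(roll)).
In Python, from plant import bot gives the robot as it stands.
- The arm moves only by the tool jog_arm, never from a script. Its argument "targets" is a list of rows, each an object with "xyz": the shift along the tool's x, y, z as a fraction of full scale, a list of three; "spin": the turn about the tool's z as a fraction of full scale. In form: [{"xyz": [x, y, z], "spin": spin}, ...]. A call has exactly 10 rows; each row shifts and turns the commanded pose from where the row before left it, along the tool's axes as they then stand; what a row does not reach is not made up. Full scale, the value 1, is 80 mm for a shift and 0.1 rad for a turn. A row lasts 1/8 s, in which the tool goes at most 62.5 mm and 10.7 degrees, less where a joint would pass 70% of its speed; a pose out of reach is approached as far as the arm can. A call with a number of a shift or a turn outside -1 to 1 is refused whole. A call with a gripper value outside its range is refused whole. "gripper" is the opening in per cent of the stroke, from 0 (shut) to 100 (fully open), set as the call begins (left out, the last holds). The fingers move at their own pace and stop on an object; the grip force is fixed at half the most. Time passes only in rows, so rows that do not move let the fingers close, or fill a call up. It gives the time, the measured TCP pose, the force, the opening and the grip force at its end, in the units of the state.
- bot.get_obs(): the state, without advancing time (a new reading comes with each control period).
- bot.capture(name): name is "scene" or "top" or "wrist"; returns the picture (420x560x3 uint8, blue, green, red); there is no depth.
- bot.get_calibration(name): a dict with "vfov" (degrees; the focal length in pixels is half the picture's height over the tangent of half this angle, whatever the lens; pixels are square), "cx", "cy" (the principal point, pixels), "eye" and "rotation" of the camera in the world. Camera axes: x right, y down, z forward; pixel columns grow to the right and rows downward; lengths in mm; the calibration is good to about 2 mm. A picture is of the moment at which its call begins: read the wrist's pose just before it. get_calibration takes no time and is no camera call; for the wrist camera it gives the pose at the moment of the call.
- bot.close_job(): hands the job in; it is judged then, once.
The state is a dict: "time": time; "joint_positions": joint angles; "dq": joint speeds; "tau": joint torques, N m; "tool_pos": TCP position; "tcp_rot": TCP orientation; "contact_force": force on the tool from outside, world axes, zero at the start; "moment": the same for the moment, N m; "grip_width": finger opening in mm; "finger_force": force on a finger pad.
Only numpy, scipy, OpenCV 4.12 (cv2) and the standard library are available. Lean on these libraries where they do the work, as an engineer would, in place of code of your own. Each camera call takes 0.05 s, during which the arm holds its last target. There are 200 camera calls.

## Working session

There is one attempt and no reset: what is moved stays moved. The work goes in short steps, Python scripts to look and compute and a tool call to move; the robot and the scene stay as the last step left them, time stands still between calls to the robot, and variables do not carry over. Pictures are saved under pics/ and viewed, at most 10 in all, crops included, and the job is handed in when it is done.

Besides the shell and the picture viewer there is one more tool, called after "Emit:" in YAML: its name, and indented under it one key for each argument. jog_arm: Moves the arm, as the interface text tells. Shift numbers are shares of 80 mm and turn numbers shares of 0.1 rad, none past 1 either way. Its arguments: {"type":"object","properties":{"targets":{"type":"array","items":{"type":"object","properties":{"xyz":{"type":"array","items":{"type":"number"}},"spin":{"type":"number"}}}},"gripper":{"type":"number"}},"required":["targets"]}

```bash
mkdir -p pics
python3 - <<'E'
from plant import bot
import cv2,numpy as np
o=bot.get_obs();print(o['time'],o['tool_pos'],o['tcp_rot'],o['grip_width'])
for n in("scene","top"):
    im=bot.capture(n);cv2.imwrite(f'pics/{n}0.png',im)
    print(n,bot.get_calibration(n))
E
```

```text
0.0 [ 197.47954713 -485.98864776  205.55103375] [-3.14010159e+00 -2.27061343e-04  3.85763244e-01] 92.0257865871351
scene {'vfov': 45.91209983315247, 'cx': 272.8279078455336, 'cy': 215.6903148185493, 'eye': array([-155.15320476,  622.42517095,  785.98864354]), 'rotation': array([-2.20930421, -0.00902163, -2.27423737])}
top {'vfov': 44.96454568848034, 'cx': 273.97255399830476, 'cy': 211.6465380349128, 'eye': array([ 415.08488825,   47.9655196 , 1005.11834039]), 'rotation': array([-3.00719209, -0.02059564, -1.58466531])}
```

View pics/scene0.png

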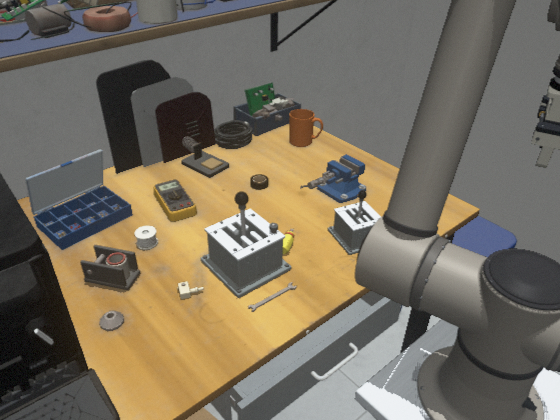

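View pics/top0.png

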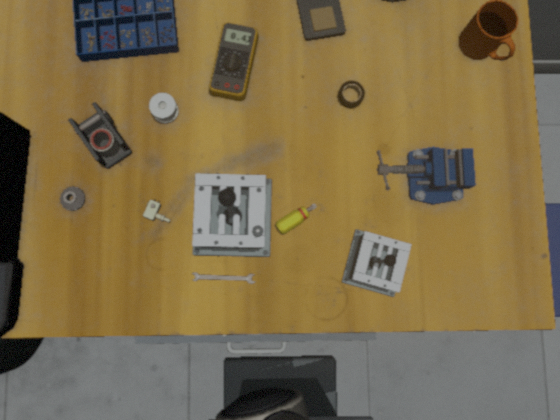

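Candidates: the large gearbox at top-view (231,214), with spanner, driver and valve around it, and a small look-alike at (380,262). At about 0.56 px/mm the large plate measures about 132 x 128 mm, so it matches. Next, a close crop and the measurements.

```bash
cat > h.py <<'E'
from plant import bot
import cv2,numpy as np
from scipy.spatial.transform import Rotation as R
def ray(c,p):
    f=210/np.tan(np.radians(c['vfov']/2))
    d=np.array([(p[0]-c['cx'])/f,(p[1]-c['cy'])/f,1.])
    r=np.array(c['rotation'])
    return np.array(c['eye']),R.from_euler('xyz',r).apply(d)
def onz(c,p,z):
    e,d=ray(c,p);return e+d*(z-e[2])/d[2]
def proj(c,X):
    f=210/np.tan(np.radians(c['vfov']/2))
    v=R.from_euler('xyz',c['rotation']).inv().apply(np.array(X)-c['eye'])
    return np.array([c['cx']+f*v[0]/v[2],c['cy']+f*v[1]/v[2]])
def cross(a,b):
    (e,d),(g,k)=a,b
    s=np.linalg.lstsq(np.c_[d,-k],g-e,rcond=None)[0]
    P,Q=e+s[0]*d,g+s[1]*k
    return (P+Q)/2,np.linalg.norm(P-Q)
E
python3 - <<'E'
from h import *
im=cv2.imread('pics/top0.png');s=cv2.imread('pics/scene0.png')
a=cv2.resize(im[160:270,180:290],None,fx=5,fy=5,interpolation=cv2.INTER_CUBIC)[:,:400+150]
b=cv2.resize(s[180:300,195:300],None,fx=2.3,fy=4.6)[:550]
b=cv2.resize(s[180:300,195:300],(250,286))
cv2.imwrite('pics/c1.png',np.hstack([a,cv2.copyMakeBorder(b,0,550-286,0,0,cv2.BORDER_CONSTANT)]))
c=bot.get_calibration('top')
roi=im[165:265,180:285]
m=((roi.min(2)>170)).astype(np.uint8)
k,_=cv2.findContours(m,0,2);k=max(k,key=cv2.contourArea);r=cv2.minAreaRect(k)
for p in cv2.boxPoints(r)+[180,165]:print(p,onz(c,p,100))
ctr=np.array(r[0])+[180,165];print('ctr',ctr,onz(c,ctr,100))
E
```

```text
Traceback (most recent call last):
ValueError: max() iterable argument is empty
```

View pics/c1.png

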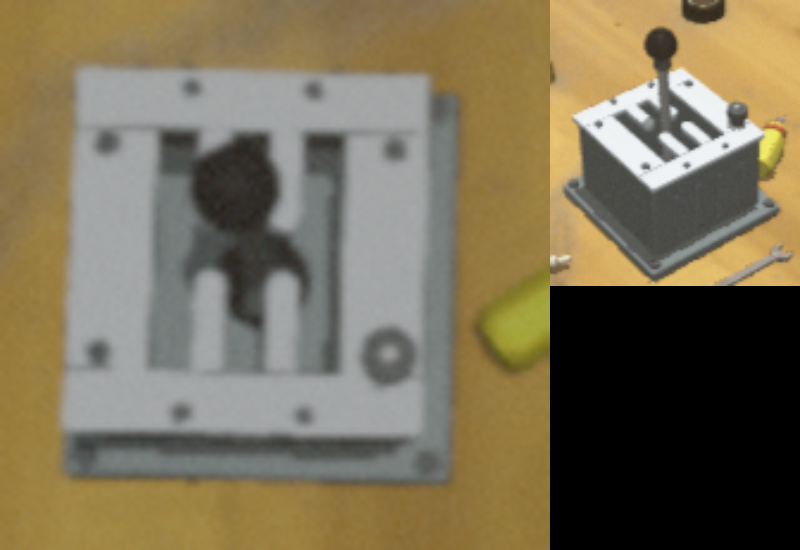

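The pin's broad head is at crop (388,355), the near-right corner, and the other three corners have small plugs. So the lever must go to select −, shift −. The ball is at crop (235,190), beyond the centre.

Run:
```python
from h import *
im=cv2.imread('pics/top0.png');s=cv2.imread('pics/scene0.png')
c=bot.get_calibration('top');cs=bot.get_calibration('scene')
q=lambda u,v:(180+u/5-.4,160+v/5-.4)
P=[onz(c,q(*p),100)[:2] for p in [(78,67),(430,74),(420,437),(63,430)]]
TL,TR,BR,BL=P;print(np.round(P,1))
print('sizes',np.linalg.norm(TL-BL),np.linalg.norm(TR-BR),np.linalg.norm(TL-TR),np.linalg.norm(BL-BR))
C=np.mean(P,0);v=(TL-BL)+(TR-BR);w=(TL-TR)+(BL-BR)
y1=np.arctan2(v[1],v[0]);y2=np.arctan2(-w[0],w[1]);print('C',C,y1,y2)
# plugs
Q=[onz(c,q(*p),102)[:2] for p in [(107,142),(395,149),(98,352)]]; print('plugs',np.round(Q,1),'yaw',[np.arctan2(*(Q[0]-Q[2])[::-1]), np.arctan2(-(Q[0]-Q[1])[0],(Q[0]-Q[1])[1])], 'C',(Q[1]+Q[2])/2)
print('pin',onz(c,q(388,355),118))
kb=(195+(660)*0,0)
ks=(195+(661-550)*105/250,180+44*120/286)
print(ks,'knob',cross(ray(c,q(235,190)),ray(cs,ks)), onz(c,q(235,190),181))
```

```text
[[609.5 169.5]
 [605.7  41.9]
 [473.8  47. ]
 [477.9 173.9]]
sizes 131.67209548562795 131.97296256858803 127.65198073347284 126.9722948057042
C [541.74409761 108.07664734] -0.036106502131478445 -0.030963350432120264
plugs [[581.4 158.6]
 [577.8  54.9]
 [505.4 161.4]] yaw [np.float64(-0.03673233012932884), np.float64(-0.03483730193985014)] C [541.61624061 108.14126099]
pin [501.57111008  57.92702126 118.        ]
(241.62, 198.46153846153845) knob (array([549.29159516, 106.10084504, 184.69868038]), np.float64(1.5338439033085343)) [550.43340761 106.92986973 181.        ]
```

Emit:
jog_arm:
  gripper: 0
  targets:
    - {"xyz":[0,0,-0.2],"spin":0.842}
    - {"xyz":[0,0,-0.2],"spin":0.842}
    - {"xyz":[0,0,-0.2],"spin":0.842}
    - {"xyz":[0,0,-0.1],"spin":0.842}
    - {"xyz":[0,0,0],"spin":0.842}
    - {"xyz":[0.33,-0.54,0],"spin":0}
    - {"xyz":[0.33,-0.54,0],"spin":0}
    - {"xyz":[0.33,-0.54,0],"spin":0}
    - {"xyz":[0.33,-0.54,0],"spin":0}
    - {"xyz":[0.33,-0.54,0],"spin":0}

```text
time: 1.35
tool_pos: [337.6, -273.6, 262.0]
tcp_rot: [-3.141, 0.0, -0.036]
contact_force: [0.6, 0.2, 0.6]
grip_width: 1.2
finger_force: 0.0
```

Emit:
jog_arm:
  targets:
    - {"xyz":[0.33,-0.54,0],"spin":0}
    - {"xyz":[0.33,-0.54,0],"spin":0}
    - {"xyz":[0.33,-0.54,0],"spin":0}
    - {"xyz":[0.33,-0.54,0],"spin":0}
    - {"xyz":[0.33,-0.54,0],"spin":0}
    - {"xyz":[0.33,-0.54,0],"spin":0}
    - {"xyz":[0.33,-0.54,0],"spin":0}
    - {"xyz":[0.33,-0.54,0],"spin":0}
    - {"xyz":[0.35,-0.54,0],"spin":0}
    - {"xyz":[0,0,0],"spin":0}

```text
time: 2.6
tool_pos: [590.6, 107.8, 260.5]
tcp_rot: [-3.141, 0.002, -0.031]
contact_force: [0.2, 0.0, -0.3]
grip_width: 0.5
finger_force: 0.0
```

```bash
cat >> h.py <<'E'
C=np.array([541.7,108.1]);YAW=-0.035
def sel(X):
    c,s=np.cos(YAW),np.sin(YAW);d=np.array(X[:2])-C
    return np.round([c*d[0]+s*d[1],-s*d[0]+c*d[1],X[2]],1)
def st():
    o=bot.get_obs();print('t',round(o['time'],2),'sel',sel(o['tool_pos']),'rpy',np.round(o['tcp_rot'],3),'F',np.round(o['contact_force'],1),'w',round(o['grip_width'],1))
E
python3 - <<'E'
from h import *
st()
cw=bot.get_calibration('wrist');im=bot.capture('wrist');t=bot.capture('scene')
cv2.imwrite('pics/s1.png',t);cv2.imwrite('pics/w1.png',np.hstack([cv2.resize(im,(400,300)),cv2.resize(t[130:310,130:370],(400,300))]));cv2.imwrite('pics/w1f.png',im);print(cw)
E
```

```text
t 2.6 sel [ 48.8   1.5 260.5] rpy [-3.141e+00  2.000e-03 -3.100e-02] F [ 0.2  0.  -0.3] w 0.5
{'vfov': 69.57544977906892, 'cx': 279.3373552864719, 'cy': 206.86780007259537, 'eye': array([675.26337207, 104.0990038 , 439.65094922]), 'rotation': array([ 2.82483480e+00,  8.51519390e-04, -1.60176844e+00])}
```

View pics/w1.png

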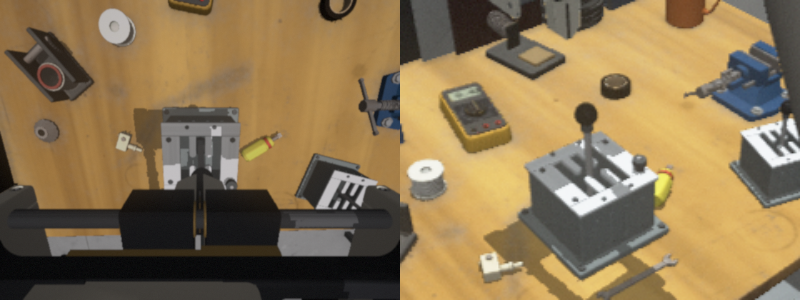

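The wrist view shows the closed fingers at about (200,220) with the gearbox beyond. The scene crop shows the ball at (587,114), unmoved, but I don't see the gripper where I'd expect it, so I'll check the whole picture.

Run:
```python
from h import *
c=bot.get_calibration('scene');print(proj(c,[590.6,107.8,260]),proj(c,[549.3,106.1,184.7]),proj(c,[501.6,57.9,118]))
```

```text
[227.56773011 160.38986422] [241.26245842 198.39989365] [272.68019221 224.8767799 ]
```

View pics/s1.png

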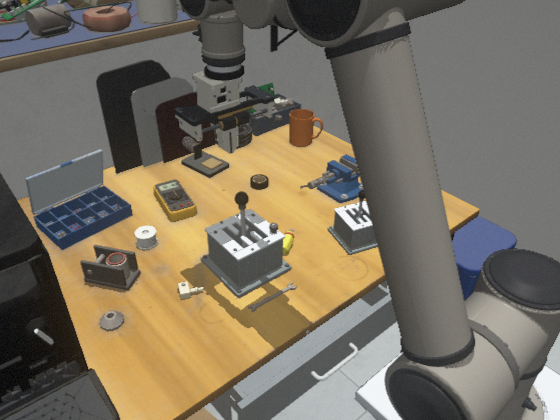

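Run:
```python
from h import *
st()
s=bot.capture('scene');t=bot.capture('top');st()
cv2.imwrite('pics/s2.png',s);cv2.imwrite('pics/t2.png',t)
for n,i in(('scene',s),('top',t)):
    c=bot.get_calibration(n);o=bot.get_obs()['tool_pos'];p=proj(c,o);print(n,p)
    cv2.circle(i,tuple(int(v) for v in np.round(p)),2,(0,0,255),-1)
cv2.imwrite('pics/c2.png',np.hstack([cv2.resize(s[80:260,150:350],(400,360)),cv2.resize(t[100:280,130:330],(400,360))]))
```

```text
t 2.7 sel [ 47.8  -1.3 261.3] rpy [ 3.141e+00  2.000e-03 -3.400e-02] F [ 0.2 -0.2 -0.7] w 0.5
t 2.8 sel [ 47.8  -2.3 262.1] rpy [ 3.141e+00  1.000e-03 -3.600e-02] F [-0.3 -0.8  0.1] w -0.0
scene [229.29956479 159.18412805]
top [224.5526337  163.09640722]
```

View pics/c2.png

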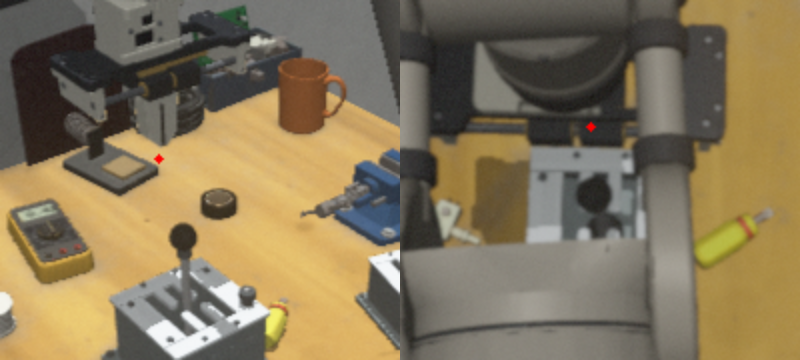

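Run:
```python
from h import *
st()
cw=bot.get_calibration('wrist');w=bot.capture('wrist');s=cv2.imread('pics/s2.png')
p=proj(cw,bot.get_obs()['tool_pos']);print(p,proj(cw,[549.3,106.1,184.7]))
cv2.imwrite('pics/w3f.png',w)
cv2.imwrite('pics/c3.png',np.hstack([cv2.resize(s[90:180,180:280],(400,360),interpolation=cv2.INTER_CUBIC),cv2.resize(w[200:380,180:380],(400,360),interpolation=cv2.INTER_CUBIC)]))
```

```text
t 2.8 sel [ 47.8  -2.3 262.1] rpy [ 3.141e+00  1.000e-03 -3.600e-02] F [-0.3 -0.8  0.1] w -0.0
[278.08000253 245.07572383] [277.70683649 248.48255967]
```

View pics/c3.png

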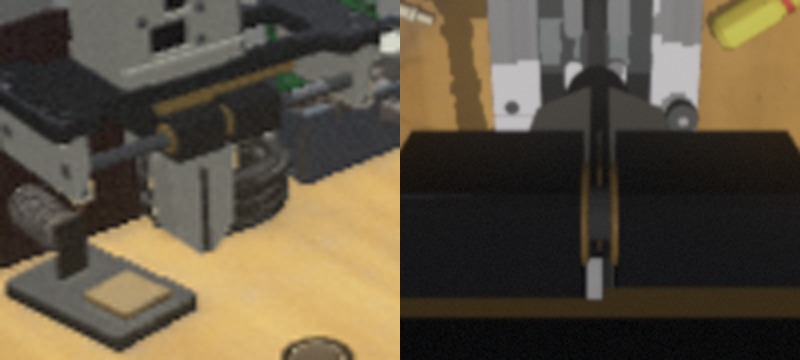

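Emit:
jog_arm:
  targets:
    - {"xyz":[0,0,0.3],"spin":0}
    - {"xyz":[0,0,0.3],"spin":0}
    - {"xyz":[0,0,0.3],"spin":0}
    - {"xyz":[0,0,0.2],"spin":0}
    - {"xyz":[0,0,0.14],"spin":0}
    - {"xyz":[0,0,0.08],"spin":0}
    - {"xyz":[0,0,0],"spin":0}
    - {"xyz":[0,0,0],"spin":0}
    - {"xyz":[0,0,0],"spin":0}
    - {"xyz":[0,0,0],"spin":0}

```text
time: 4.1
tool_pos: [590.0, 105.0, 156.9]
tcp_rot: [3.142, -0.001, -0.035]
contact_force: [-0.3, -1.0, 0.4]
grip_width: 0.6
finger_force: 0.0
```

Run:
```python
from h import *
st()
s=bot.capture('scene');w=bot.capture('wrist');cv2.imwrite('pics/s4.png',s);cv2.imwrite('pics/w4f.png',w)
c=bot.get_calibration('scene');o=bot.get_obs()['tool_pos']
print('tcp',(proj(c,o)-[190,150])*5,'-9.5',(proj(c,o-[9.5,0,0])-[190,150])*5,'ball',(proj(c,[549.3,106.1,184.7])-[190,150])*5)
cv2.imwrite('pics/c4.png',np.hstack([cv2.resize(s[150:250,190:290],(400,400),interpolation=cv2.INTER_CUBIC),cv2.resize(w[180:280,230:330],(400,400))]))
```

```text
t 4.1 sel [ 48.4  -1.4 156.9] rpy [ 3.142e+00 -1.000e-03 -3.500e-02] F [-0.3 -1.   0.4] w 0.6
tcp [204.47013132 252.89061108] -9.5 [217.28793557 262.37816824] ball [256.31229208 241.99946825]
```

View pics/c4.png

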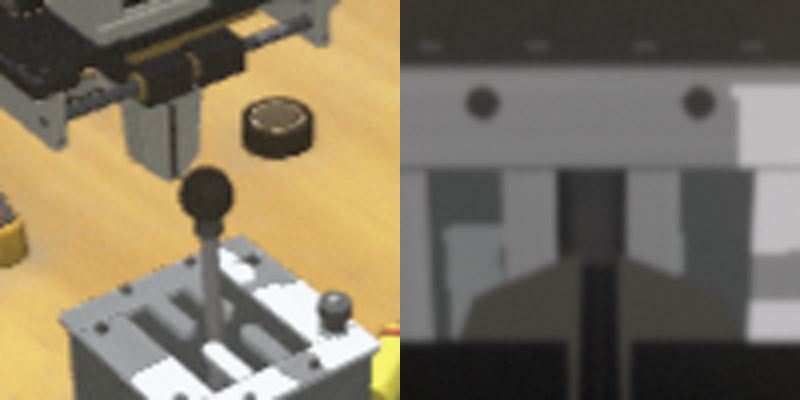

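The scene view (4x crop) shows the fingertip slit ending at (175,180), against an expected (174,210), so the tip looks either higher or farther than reported. The wrist view gives its far edge at full pixel (278.7,245). I'll combine both views.

Run:
```python
from h import *
o=bot.get_obs()['tool_pos'];cs=bot.get_calibration('scene');cw=bot.get_calibration('wrist')
for z in (0,10,19):
  for x in(-9.5,0,9.5):
    X=o+[x,0,z];print(z,x,'scene4',np.round((proj(cs,X)-[190,150])*4),'wrist4',np.round((proj(cw,X)-[230,180])*4))
```

```text
0 -9.5 scene4 [174. 210.] wrist4 [193. 312.]
0 0 scene4 [164. 202.] wrist4 [191. 260.]
0 9.5 scene4 [153. 195.] wrist4 [189. 206.]
10 -9.5 scene4 [173. 195.] wrist4 [193. 342.]
10 0 scene4 [163. 187.] wrist4 [191. 288.]
10 9.5 scene4 [153. 180.] wrist4 [189. 231.]
19 -9.5 scene4 [172. 181.] wrist4 [193. 372.]
19 0 scene4 [162. 174.] wrist4 [191. 315.]
19 9.5 scene4 [152. 166.] wrist4 [188. 257.]
```

The two views agree with 19 mm wide fingers ending 19 mm above the reported TCP, and x and y match. I'll keep TCP heights that suit either case. First push: −x, taking the ball to the cross channel.

Emit:
jog_arm:
  targets:
    - {"xyz":[0,0,0.1],"spin":0}
    - {"xyz":[-0.05,0,0],"spin":0}
    - {"xyz":[-0.05,0,0],"spin":0}
    - {"xyz":[-0.04,0,0],"spin":0}
    - {"xyz":[-0.04,0,0],"spin":0}
    - {"xyz":[-0.04,0,0],"spin":0}
    - {"xyz":[-0.04,0,0],"spin":0}
    - {"xyz":[-0.04,0,0],"spin":0}
    - {"xyz":[0,0,0],"spin":0}
    - {"xyz":[0,0,0],"spin":0}

```text
time: 5.45
tool_pos: [565.8, 105.8, 148.5]
tcp_rot: [3.141, 0.0, -0.035]
contact_force: [0.9, 0.4, 1.0]
grip_width: 0.5
finger_force: 0.4
```

```bash
cat >> h.py <<'E'
def ball(tag):
    s=bot.capture('scene');cv2.imwrite(f'pics/{tag}.png',s);c=bot.get_calibration('scene')
    g=s.max(2)
    m=((g<75)).astype(np.uint8);m[:, :200]=0;m[:,300:]=0;m[:180]=0;m[235:]=0
    m=cv2.morphologyEx(m,cv2.MORPH_OPEN,cv2.getStructuringElement(2,(7,7)))
    n,_,S,K=cv2.connectedComponentsWithStats(m)
    for i in range(1,n):
        p=K[i];print('blob',S[i],np.round(p,1),'at z185',sel(onz(c,p,185)),'z165',sel(onz(c,p,165)))
E
python3 - <<'E'
from h import *
st();ball('s5');st()
E
```

```text
t 5.45 sel [ 24.1  -1.5 148.5] rpy [ 3.141  0.    -0.035] F [0.9 0.4 1. ] w 0.5
blob [261 182   7   7  33] [264. 185.] at z185 [ 19.3 -71.8 185. ] z165 [ 43.7 -90.4 165. ]
blob [238 194  12  14 131] [243.5 200.2] at z185 [ -1.1  -1.5 185. ] z165 [ 22.7 -17.8 165. ]
t 5.5 sel [ 24.1  -1.5 148.5] rpy [ 3.142  0.    -0.035] F [0.9 0.3 0.9] w 0.3
```

Emit:
jog_arm:
  targets:
    - {"xyz":[0.1,0,0],"spin":0}
    - {"xyz":[0.1,0,0],"spin":0}
    - {"xyz":[0,-0.3,0],"spin":0}
    - {"xyz":[0,-0.32,0],"spin":0}
    - {"xyz":[0,0,0],"spin":0}
    - {"xyz":[-0.25,0,0],"spin":0}
    - {"xyz":[-0.25,0,0],"spin":0}
    - {"xyz":[0,0,0],"spin":0}
    - {"xyz":[0,0,0],"spin":0}
    - {"xyz":[0,0,0],"spin":0}

```text
time: 6.75
tool_pos: [544.4, 155.9, 148.5]
tcp_rot: [3.141, -0.001, -0.036]
contact_force: [-0.2, -0.4, -0.0]
grip_width: 0.4
finger_force: 0.0
```

Run:
```python
from h import *
st();ball('s6')
im=cv2.imread('pics/s6.png');cv2.imwrite('pics/c6.png',cv2.resize(im[150:280,180:310],(650,600),interpolation=cv2.INTER_CUBIC))
```

```text
t 6.75 sel [  1.   47.8 148.5] rpy [ 3.141e+00 -1.000e-03 -3.600e-02] F [-0.2 -0.4 -0. ] w 0.4
blob [232 180  13  12 119] [238.2 184.8] at z185 [ 54.8 -26.7 185. ] z165 [ 80.4 -43.9 165. ]
blob [200 182  15  10  88] [207.3 186.1] at z185 [ 91.9  30.1 185. ] z165 [118.8  14.8 165. ]
blob [218 184  14  14 147] [224.8 190.4] at z185 [ 54.4   9.1 185. ] z165 [ 80.   -6.9 165. ]
blob [238 194  12  14 130] [243.6 200.2] at z185 [ -1.2  -1.5 185. ] z165 [ 22.6 -17.8 165. ]
```

View pics/c6.png

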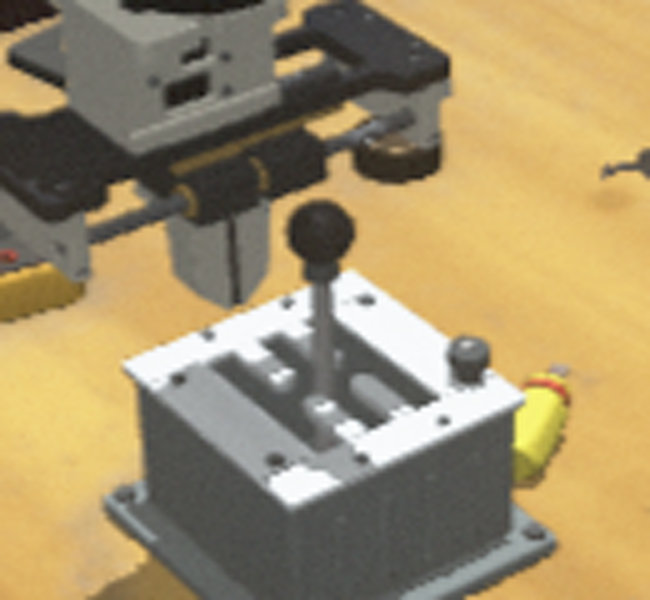

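The ball stands at crop (321,232) over the cross channel, with the finger on its left. Next I'll push sideways gently.

Emit:
jog_arm:
  targets:
    - {"xyz":[0,0.08,0.06],"spin":0}
    - {"xyz":[0,0.06,0],"spin":0}
    - {"xyz":[0,0.05,0],"spin":0}
    - {"xyz":[0,0.05,0],"spin":0}
    - {"xyz":[0,0.05,0],"spin":0}
    - {"xyz":[0,0.05,0],"spin":0}
    - {"xyz":[0,0.04,0],"spin":0}
    - {"xyz":[0,0.04,0],"spin":0}
    - {"xyz":[0,0,0],"spin":0}
    - {"xyz":[0,0,0],"spin":0}

```text
time: 8.05
tool_pos: [542.4, 122.6, 143.7]
tcp_rot: [3.141, 0.0, -0.035]
contact_force: [-0.6, -0.1, -0.2]
grip_width: 0.6
finger_force: 0.2
```

Run:
```python
from h import *
st();ball('s7')
```

```text
t 8.05 sel [  0.2  14.5 143.7] rpy [ 3.141  0.    -0.035] F [-0.6 -0.1 -0.2] w 0.6
blob [200 180  30  14 278] [212.1 185.2] at z185 [ 88.5  20.  185. ] z165 [115.2   4.3 165. ]
blob [233 180  13  15 139] [239.1 186.8] at z185 [ 47.  -23.7 185. ] z165 [ 72.3 -40.8 165. ]
blob [248 180  12   9  82] [253.5 183.9] at z185 [ 37.1 -56.  185. ] z165 [ 62.2 -74.2 165. ]
blob [248 192   9  13  89] [251.6 197.8] at z185 [ -4.4 -20.3 185. ] z165 [ 19.3 -37.3 165. ]
```

Emit:
jog_arm:
  targets:
    - {"xyz":[0,0.06,0],"spin":0}
    - {"xyz":[0,0.06,0],"spin":0}
    - {"xyz":[0,0.06,0],"spin":0}
    - {"xyz":[0,0.06,0],"spin":0}
    - {"xyz":[0,0.06,0],"spin":0}
    - {"xyz":[0,0.05,0],"spin":0}
    - {"xyz":[0,0.05,0],"spin":0}
    - {"xyz":[0,0.04,0],"spin":0}
    - {"xyz":[0,0,0],"spin":0}
    - {"xyz":[0,0,0],"spin":0}

```text
time: 9.35
tool_pos: [541.2, 87.4, 143.9]
tcp_rot: [3.141, -0.0, -0.035]
contact_force: [1.1, 0.6, 0.2]
grip_width: 0.5
finger_force: 0.1
```

Run:
```python
from h import *
st();ball('s8')
```

```text
t 9.35 sel [  0.2 -20.7 143.9] rpy [ 3.141 -0.    -0.035] F [1.1 0.6 0.2] w 0.5
blob [216 180  13   8  76] [222.  183.2] at z185 [ 81.9  -1.9 185. ] z165 [108.5 -18.3 165. ]
blob [249 180  11   8  67] [253.8 183.3] at z185 [ 38.7 -57.9 185. ] z165 [ 63.7 -76.1 165. ]
blob [261 189   8  13  82] [264.3 195. ] at z185 [-12.5 -48.3 185. ] z165 [ 10.9 -66.2 165. ]
```

Emit:
jog_arm:
  targets:
    - {"xyz":[0,0.03,0],"spin":0}
    - {"xyz":[0,0,0],"spin":0}
    - {"xyz":[0,0,0],"spin":0}
    - {"xyz":[0,0,0],"spin":0}
    - {"xyz":[0,0,0],"spin":0}
    - {"xyz":[0,0,0],"spin":0}
    - {"xyz":[0,0,0],"spin":0}
    - {"xyz":[0,0,0],"spin":0}
    - {"xyz":[0,0,0],"spin":0}
    - {"xyz":[0,0,0],"spin":0}

```text
time: 10.65
tool_pos: [541.1, 85.0, 143.8]
tcp_rot: [3.142, -0.0, -0.035]
contact_force: [0.4, 1.9, -0.2]
grip_width: 0.6
finger_force: 0.5
```

Emit:
jog_arm:
  targets:
    - {"xyz":[0,-0.08,0],"spin":0}
    - {"xyz":[0,-0.1,0],"spin":0}
    - {"xyz":[0.28,0,0],"spin":0}
    - {"xyz":[0.28,0,0],"spin":0}
    - {"xyz":[0,0,0],"spin":0}
    - {"xyz":[0,0.27,0],"spin":0}
    - {"xyz":[0,0.27,0.1],"spin":0}
    - {"xyz":[0,0,0],"spin":0}
    - {"xyz":[0,0,0],"spin":0}
    - {"xyz":[0,0,0],"spin":0}

```text
time: 11.9
tool_pos: [584.9, 55.0, 136.0]
tcp_rot: [-3.141, -0.0, -0.035]
contact_force: [-0.2, -0.5, 0.8]
grip_width: 0.2
finger_force: 0.0
```

Run:
```python
from h import *
st();ball('s9')
c=bot.get_calibration('scene');
def w(p): 
    a,b=np.cos(YAW),np.sin(YAW);return [C[0]+a*p[0]-b*p[1],C[1]+b*p[0]+a*p[1],p[2]]
print(proj(c,w([0,-54.3,176])),proj(c,w([-63,-50.4,164.7])))
```

```text
t 11.9 sel [ 45.  -51.6 136. ] rpy [-3.141 -0.    -0.035] F [-0.2 -0.5  0.8] w 0.2
blob [258 189  12  13 116] [263.4 194.8] at z185 [-10.7 -47.  185. ] z165 [ 12.7 -64.9 165. ]
[263.0389954 194.9344019] [279.6632545 213.255719 ]
```

The ball is at the predicted sideways-stop pixel, (263.4,194.8) against (263.0,194.9). Now I'll push it home.

Emit:
jog_arm:
  targets:
    - {"xyz":[-0.14,0,0],"spin":0}
    - {"xyz":[-0.1,0,0],"spin":0}
    - {"xyz":[-0.07,0,0],"spin":0}
    - {"xyz":[-0.07,0,0],"spin":0}
    - {"xyz":[-0.07,0,0],"spin":0}
    - {"xyz":[-0.07,0,0],"spin":0}
    - {"xyz":[-0.07,0,0],"spin":0}
    - {"xyz":[-0.07,0,0],"spin":0}
    - {"xyz":[-0.07,0,0],"spin":0}
    - {"xyz":[0,0,0],"spin":0}

```text
time: 13.2
tool_pos: [526.0, 56.7, 135.8]
tcp_rot: [3.141, 0.0, -0.035]
contact_force: [-0.1, -0.7, 0.2]
grip_width: 0.6
finger_force: 0.1
```

Emit:
jog_arm:
  targets:
    - {"xyz":[-0.06,0,0],"spin":0}
    - {"xyz":[-0.06,0,0],"spin":0}
    - {"xyz":[-0.06,0,0],"spin":0}
    - {"xyz":[-0.06,0,0],"spin":0}
    - {"xyz":[-0.05,0,0],"spin":0}
    - {"xyz":[-0.03,0,0],"spin":0}
    - {"xyz":[0,0,0],"spin":0}
    - {"xyz":[0,0,0],"spin":0}
    - {"xyz":[0,0,0],"spin":0}
    - {"xyz":[0,0,0],"spin":0}

```text
time: 14.45
tool_pos: [500.9, 57.6, 135.8]
tcp_rot: [3.141, 0.0, -0.035]
contact_force: [-0.2, 0.8, 0.3]
grip_width: 0.5
finger_force: 0.2
```

Run:
```python
from h import *
st();ball('s10')
```

```text
t 14.45 sel [-39.  -51.9 135.8] rpy [ 3.141  0.    -0.035] F [-0.2  0.8  0.3] w 0.5
blob [233 180  35  15 354] [249.9 185.3] at z185 [ 37.4 -46.2 185. ] z165 [ 62.4 -64.  165. ]
blob [271 181  13  14 129] [277.4 187.4] at z185 [ -6.3 -89.4 185. ] z165 [  17.2 -108.7  165. ]
blob [286 180  10   9  65] [290.2 183.6] at z185 [ -11.7 -121.5  185. ] z165 [  11.7 -141.9  165. ]
blob [274 207  13  15 146] [279.7 213.7] at z185 [-85.4 -31.9 185. ] z165 [-64.5 -49.3 165. ]
```

Emit:
jog_arm:
  targets:
    - {"xyz":[-0.02,0,0],"spin":0}
    - {"xyz":[-0.02,0,0],"spin":0}
    - {"xyz":[0,0,0],"spin":0}
    - {"xyz":[0,0,0],"spin":0}
    - {"xyz":[0,0,0],"spin":0}
    - {"xyz":[0,0,0],"spin":0}
    - {"xyz":[0,0,0],"spin":0}
    - {"xyz":[0,0,0],"spin":0}
    - {"xyz":[0,0,0],"spin":0}
    - {"xyz":[0,0,0],"spin":0}

```text
time: 15.75
tool_pos: [497.8, 57.8, 135.8]
tcp_rot: [3.142, -0.0, -0.035]
contact_force: [4.2, 1.0, -3.9]
grip_width: 0.4
finger_force: 2.5
```

The force rose to 4 N, well above friction, so the lever is at its stop. I'll back off and lift.

Emit:
jog_arm:
  targets:
    - {"xyz":[0.1,0,0],"spin":0}
    - {"xyz":[0.2,0,0],"spin":0}
    - {"xyz":[0,0,0],"spin":0}
    - {"xyz":[0,0,-0.3],"spin":0}
    - {"xyz":[0,0,-0.5],"spin":0}
    - {"xyz":[0,0,-0.5],"spin":0}
    - {"xyz":[0,0,-0.3],"spin":0}
    - {"xyz":[0,0,0],"spin":0}
    - {"xyz":[0,0,0],"spin":0}
    - {"xyz":[0,0,0],"spin":0}

```text
time: 17.0
tool_pos: [520.9, 56.9, 262.4]
tcp_rot: [3.141, 0.003, -0.035]
contact_force: [-0.0, -0.2, -0.3]
grip_width: 0.3
finger_force: 0.0
```

Run:
```python
from h import *
st();ball('s11')
im=cv2.imread('pics/s11.png');cv2.imwrite('pics/c11.png',cv2.resize(im[170:310,160:310],(643,600),interpolation=cv2.INTER_CUBIC))
```

```text
t 17.0 sel [-19.  -51.9 262.4] rpy [ 3.141e+00  3.000e-03 -3.500e-02] F [-0.  -0.2 -0.3] w 0.3
blob [275 208  12  14 129] [280.1 214.1] at z185 [-87.1 -31.7 185. ] z165 [-66.2 -49.1 165. ]
```

View pics/c11.png

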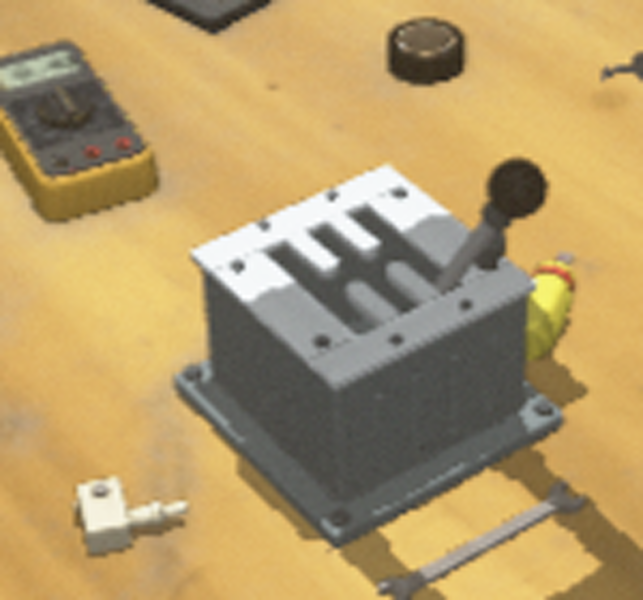

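The lever lies fully home in the near-right slot by the pin (ball at crop 517,187). The tools are where they were and the robot is clear.

```bash
python3 -c "
from plant import bot
print(bot.close_job())"
```

```text
the job is handed in; nothing more can be done
None
```

The lever is fully home in the near-right corner slot beside the index pin, the tools around the gearbox are undisturbed, and the job was handed in at about 17 s with the robot clear.

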